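# Pin the swing fence of a mitre board

### The arm

A 6-joint arm with a two-finger parallel gripper is mounted at the origin on the work surface. World frame = base frame: x ahead of the robot, y to its left, z up, the work surface at z = 0. Lengths are in m, angles in rad, forces in N, time in s.
With the tool pointing down it reaches from about 0.35 to 0.85 m from the base axis. Payload 8.1 kg.
Tool frame: the origin (TCP) lies at the very end of the fingers, on their centre line; the grasp point (between the pads) lies 19 mm behind it (robot.pinch_z is the distance from the TCP to the grasp point, in m); x points along the fingers, z is the direction in which the jaws open and shut, and the axes are right-handed (so a half turn about x gives the same grasp; the last joint's range is limited). The gripper opens to 93 mm and grips with 3 to 60 N. Pads are 15 mm wide; open, the fingers measure 128 mm over their backs; the gripper's body (75 mm by 188 mm) begins 65 mm behind the grasp point.
Start: joints at [-1.307, 0.13, 1.488, -0, 1.523, -0.085], TCP at [0.205, -0.564, 0.219] pointing down, gripper open.
Joint ranges: [-2.96, 2.96], [-0.89, 2.26], [0.02, 2.5], [-1.34, 4.48], [0, 2.73], [-2.66, 2.66]. Speed limits (rad/s): [2.39, 2.39, 2.79, 3.14, 3.14, 3.14].

### API

Orientations are given as a rotation vector (axis times angle).
In Python, from plant import robot, optics, ticket gives the robot as it stands.
- The arm moves only by the tool jog_arm, never from a script. Its argument "targets" is a list of rows, each a list of 7 numbers: the shift along the tool's x, y, z in cm, then the turn, a rotation vector about the tool's x, y, z in degrees, then the closure, from 0 (fully open) to 1 (shut). In form: [[dx, dy, dz, ax, ay, az, grip], ...]. A call has 1 to 5 rows; each row is the pose to reach, as a shift and turn from the pose measured when the call began, along the tool's axes at that moment; what a row does not reach only later rows make up. A row lasts 1/8 s, in which the tool goes at most 62.5 mm and 10.7 degrees, less where a joint would pass 70% of its speed; a pose out of reach is approached as far as the arm can. A call with a gripper value outside its range is refused whole. The fingers move at their own pace and stop on an object; "squeeze" is the grip in N (left out, the last holds). Time passes only in rows, so rows that repeat a pose let the fingers close. It gives the time, the measured TCP pose, the force and the opening at its end, in the units of the state.
- robot.read_state(): the state, without advancing time (a new reading comes with each control period).
- optics.read_camera(name): name is "side" or "top"; returns a dict with "frame" (480x640x3 uint8, red, green, blue), "vertical_fov" (degrees; the focal length in pixels is half the picture's height over the tangent of half this angle, whatever the lens; pixels are square), "cx", "cy" (the principal point, pixels), "k1" (the pictures are not rectified: a ray, as slopes to the right and down, at radius r is drawn at 1 + k1 r^2 times it, then the intrinsics apply), "R" (3x3) and "t" (3): a world point X has camera coordinates R X + t. Camera axes: x right, y down, z forward; pixel columns grow to the right and rows downward; lengths in m; the calibration is good to about 2 mm. A picture is of the moment at which its call begins. There is no depth.
- ticket.close_job(): hands the job in, once; it reports no verdict.
The state is a dict: "t": time; "q": joint angles; "dq": joint speeds; "joint_torque": joint torques, N m; "tool_pos": TCP position; "orientation": TCP orientation; "force": force on the tool from outside, world axes, zero at the start; "wrist_torque": the same for the moment, N m; "opening": finger opening in m.
Only numpy, scipy, OpenCV 4.12 (cv2) and the standard library are available. Lean on these libraries where they do the work, as an engineer would, in place of code of your own. Each camera call takes 0.05 s, during which the arm holds its last target.

### The job

Swing the fence of the mitre board closed so that its steel tongue lies in the fork, then thread the collared steel pin from the rack down through the fork and the hidden hole in the tongue until its collar sits fully down on the fork, and let go. The tongue's hole is not exactly where it should be, so feel for it, for instance by easing the fence to and fro beneath the standing pin until the pin drops, and never force the pin. Leave the other things on the bench undisturbed.

Things in the scene. Friction and masses are not known exactly. Their poses are not given: they have to be found in the camera images.
- jig: mitre board fixed to the bench: plywood 260 x 320 mm, 18 mm thick, with a dark steel fork near its -y end and the hinge of a wooden fence near its +y end. Origin at bench height midway between the hinge axis (local y = +110 mm) and the fork's hole (local y = -110 mm); z up. Fork: two level plates 64 mm (x) by 50 mm (y), joined by a web on the -y side, open on the other three sides
- fork_hole (a point): centre of the hole's mouth on top of the fork's upper plate, 70 mm above the bench. Axes as the mitre board's. Upper plate 20 mm thick with a vertical through hole of 11.5 mm; lower plate 16 mm thick, its top 34 mm above the bench, with a 14 mm hole exactly below
- fence (a joint): angle of the fence about its upright hinge, rad. 0: fence along the board's -y, tongue in the middle of the fork; positive: swung open to the board's -x side (starts 0.36 to 0.55; travel -0.15 to 0.6). Stays where left, takes 2 to 4 N at the knob. The holes line up at an angle somewhere between -0.06 and +0.06: the tongue's hole sits up to 13 mm off the fence's line either way, unmeasured
- fence_knob (a point): centre of the top of the fence's upright wooden knob, 107 mm above the bench, 150 mm from the hinge axis: a cylinder 24 mm in diameter, 45 mm tall, standing on the 32 mm wide wooden bar. Axes turn with the fence: -y runs from hinge to tongue
- fence_hinge (a point): on the fence's vertical hinge axis, 62 mm above the bench (the bar's top). Axes turn with the fence. The steel tongue on the bar's end is 78 mm wide along the swing and 10 mm thick, its top 46 mm above the bench; its 11.5 mm hole is 220 mm from this axis and, differently each time, up to 13 mm to either side of the fence's centre line. The tongue is firm in its mounting
- rack: pale wooden rack fixed to the bench, 160 x 60 x 56 mm, origin under its centre, with two 12 mm upright holes 52 mm deep at local x = -40 and +40 mm. The pin stands in one, the bench dog in the other
- pin: steel pin, about 90 g, upright at the start: shank 10 mm in diameter, 48 mm long, nose chamfered to 8 mm over its lowest 3 mm; collar 22 mm across, 4 mm thick; round grip 18 mm across, 34 mm tall. Origin at the centre of the nose's end, z towards the grip. Resting on the tongue it stands by itself in the upper plate, collar 24 mm clear of the fork; over the tongue's hole it falls through
- pin_collar (a point): centre of the underside of the pin's collar, 48 mm above its nose
- dog: bench dog, a bystander: plain wooden peg, 10 mm shank and a 26 mm mushroom head 24 mm tall without collar, standing in the other hole of the rack. Origin at the shank's lower end, 48 mm below the head
- plane: wooden hand plane, a bystander, 190 x 55 mm, 85 mm tall, origin under its centre
- square: try square, a bystander: 110 mm dark wooden stock and 150 mm steel blade, 18 mm high, origin under the stock's centre
- mallet: wooden mallet, a bystander: head 70 x 115 x 65 mm, 200 mm handle, origin under the head's centre
- glue: white glue bottle, a bystander, 60 mm across, 140 mm tall, origin under its centre
- screwdriver: screwdriver lying on the bench, a bystander, origin near its middle
- offcut: pale wood offcut, a bystander, 60 x 90 x 25 mm, origin under its centre
There are look-alikes about, which are no part of the job. There is more than one size of the pin; the one meant has the size given above. Leave any pink look-alike of the rack alone.

How it is judged:
On the way:
1. the fence is swung in until its tongue lies in the fork (value of joint fence below 0.15 rad), for 0.2 s.
At the end, for the whole second after the job is handed in: The pin stands still and upright (within 0.09 rad) in the fork with the underside of its collar within 4 mm of the fork hole's mouth, and the fence is closed (within 0.08 rad of 0), so that the pin passes through the tongue (distance between pin_collar and fork_hole below 0.004 m and angle between pin's own z axis and vertical below 0.09 rad and value of joint fence between -0.08 and 0.08 rad and linear speed of pin below 0.02 m/s); the robot touches nothing.
It fails at once if the pin is forced: more than 40 N between the pin and the mitre board with its fence (contact force between pin and jig above 40 N).
It fails at once if a bystander is disturbed (moved more than 30 mm) (distance of any of dog, plane, square, mallet, glue, screwdriver, offcut from where it was at the start of the episode above 0.03 m).
It also fails if it takes over 72 s, if anything falls off the work surface, if the arm or the gripper's body presses on something with over 40 N, if the wrist force passes 120 N, or if a joint passes its speed limit or range.

## Working session

There is one attempt and no reset: what is moved stays moved. The work goes in short steps, Python scripts to look and compute and a tool call to move; the robot and the scene stay as the last step left them, time stands still between calls to the robot, and variables do not carry over. Pictures are saved under pics/ and viewed, and the job is handed in when it is done.

Besides the shell and the picture viewer there is one more tool, called after "Request:" as a command line: name --pt "numbers of a row" for each row, then --argument value for the rest. jog_arm: Moves the arm, as the interface text tells. Its arguments: {"type":"object","properties":{"targets":{"type":"array"},"squeeze":{"type":"number"}},"required":["targets"]}

```bash
ls; mkdir -p pics
python3 - <<'E'
from plant import robot, optics, ticket
import cv2
print(robot.read_state())
for n in ("side","top"):
    c=optics.read_camera(n)
    cv2.imwrite(f"pics/{n}0.png",c["frame"][:,:,::-1])
    print(n,{k:v for k,v in c.items() if k!="frame"})
E
```

```text
pics
{'t': 0.0, 'q': array([-1.30740753e+00,  1.31184208e-01,  1.48924504e+00, -1.25039805e-05,
        1.52301438e+00, -8.54049878e-02]), 'dq': array([0.00046625, 0.00055134, 0.00129902, 0.0008545 , 0.00158666,
       0.00037182]), 'joint_torque': array([-1.53328365e-04, -5.59837961e+01, -4.91769361e+01,  7.69393472e-02,
        3.51545541e-02, -1.21648645e-04]), 'tool_pos': array([ 0.20492485, -0.5633191 ,  0.2175925 ]), 'orientation': array([ 0.94970968,  1.35572462, -0.94776198]), 'force': array([-0.00543743, -0.09645986, -0.4823737 ]), 'wrist_torque': array([0.02461026, 0.02270881, 0.04038738]), 'opening': 0.09321075186454286}
side {'vertical_fov': 52.58742192188843, 'cx': 317.66949285871993, 'cy': 236.14326010043627, 'k1': -0.026752245534602277, 'R': array([[-0.9701678 , -0.24131854,  0.02323384],
       [-0.17191734,  0.61723617, -0.76776555],
       [ 0.17093529, -0.74885571, -0.6403095 ]]), 't': array([0.55367452, 0.13850451, 1.07122154])}
top {'vertical_fov': 57.00492512988612, 'cx': 323.60682918792753, 'cy': 249.93017639849847, 'k1': -0.09267429268160195, 'R': array([[-0.01394747, -0.9998297 , -0.01208444],
       [-0.99612547,  0.01494326, -0.08666457],
       [ 0.08683039,  0.01082886, -0.99616425]]), 't': array([0.08616181, 0.58107927, 1.01973618])}
```

View pics/side0.png

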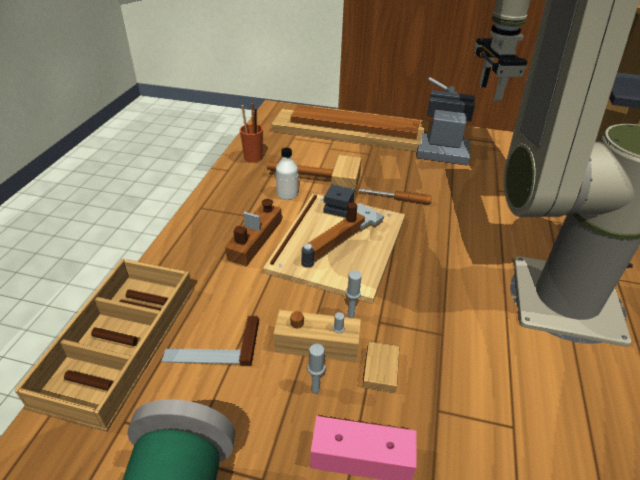

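View pics/top0.png

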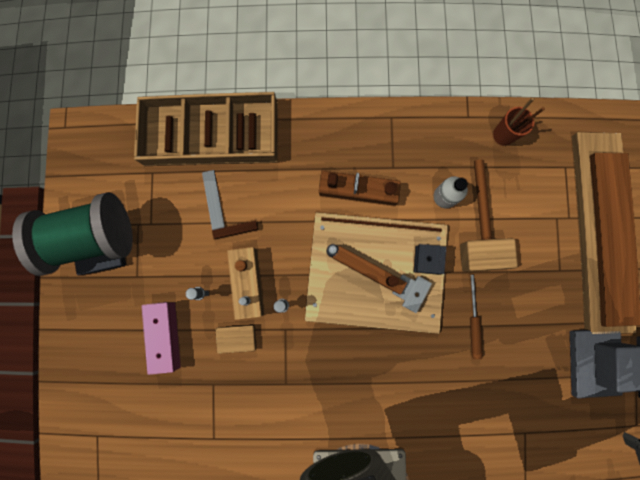

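Side view: there are three metal pins. One is in the pale rack at (339,322), with the dog at (297,319). The other two stand loose at (316,365) and (354,290). The pink rack is at (363,447). The fork is at (340,197), the tongue at (370,215) and the knob at (352,211). In the top view the same things are at: rack pin (243,301), loose pins (194,293) and (281,306), fork (430,258), tongue (416,293), knob (394,281), hinge (333,250).

The task's pin stands in the pale rack, so I'll check that in close crops.

```bash
cat > h.py <<'E'
import numpy as np, cv2
from scipy.spatial.transform import Rotation as Ro
def K(c):
    f=c["frame"].shape[0]/2/np.tan(np.radians(c["vertical_fov"]/2))
    return np.array([[f,0,c["cx"]],[0,f,c["cy"]],[0,0,1]]), np.array([c["k1"],0,0,0,0.])
def proj(c,X):
    k,d=K(c); return cv2.projectPoints(np.array(X,float).reshape(-1,3),cv2.Rodrigues(c["R"])[0],c["t"],k,d)[0].reshape(-1,2)
def ray(c,uv):
    k,d=K(c); p=cv2.undistortPoints(np.array(uv,float).reshape(1,1,2),k,d).ravel()
    v=c["R"].T@np.array([p[0],p[1],1]); return -c["R"].T@c["t"], v/np.linalg.norm(v)
def onz(c,uv,z):
    o,v=ray(c,uv); return o+v*(z-o[2])/v[2]
def tri(ca,a,cb,b):
    o1,v1=ray(ca,a);o2,v2=ray(cb,b)
    A=np.stack([v1,-v2],1); s=np.linalg.lstsq(A,o2-o1,rcond=None)[0]
    p,q=o1+s[0]*v1,o2+s[1]*v2
    return (p+q)/2, np.linalg.norm(p-q)*1000
def cams():
    from plant import optics
    return optics.read_camera("side"),optics.read_camera("top")
def crop(c,u,v,w,h,s,name):
    f=c["frame"][max(v,0):v+h,max(u,0):u+w,::-1]; cv2.imwrite("pics/"+name,cv2.resize(f,None,fx=s,fy=s,interpolation=cv2.INTER_CUBIC))
E
python3 - <<'E'
from h import *
import pickle
s,t=cams(); pickle.dump((s,t),open("c0.pkl","wb"))
crop(s,260,260,120,150,4,"s_rack.png"); crop(s,250,170,170,130,4,"s_jig.png")
crop(t,170,230,130,130,4,"t_rack.png"); crop(t,300,205,160,140,5,"t_jig.png")
E
```

```text
(no output)
```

View pics/s_rack.png

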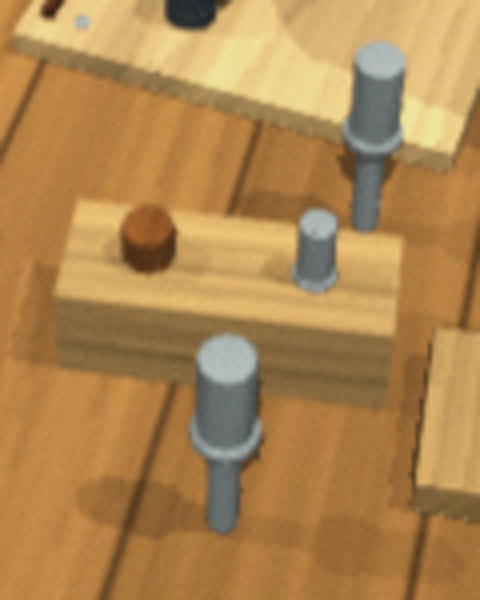

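View pics/s_jig.png

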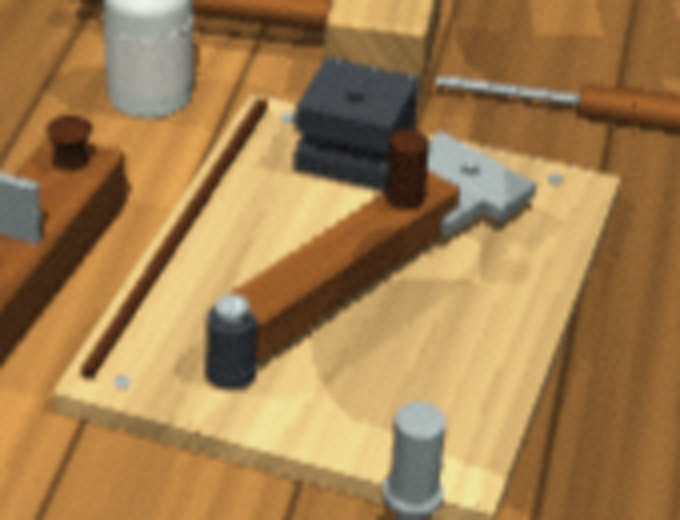

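View pics/t_rack.png

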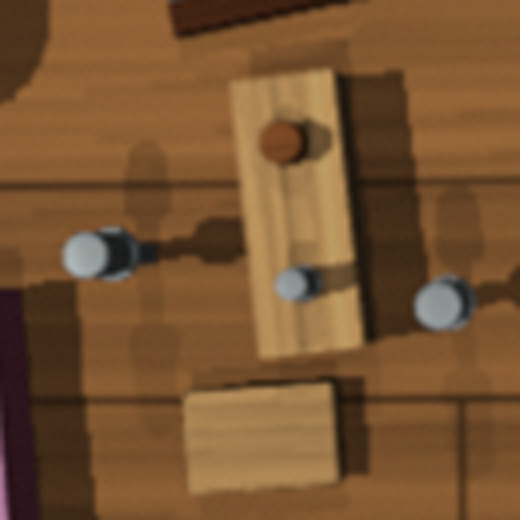

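View pics/t_jig.png

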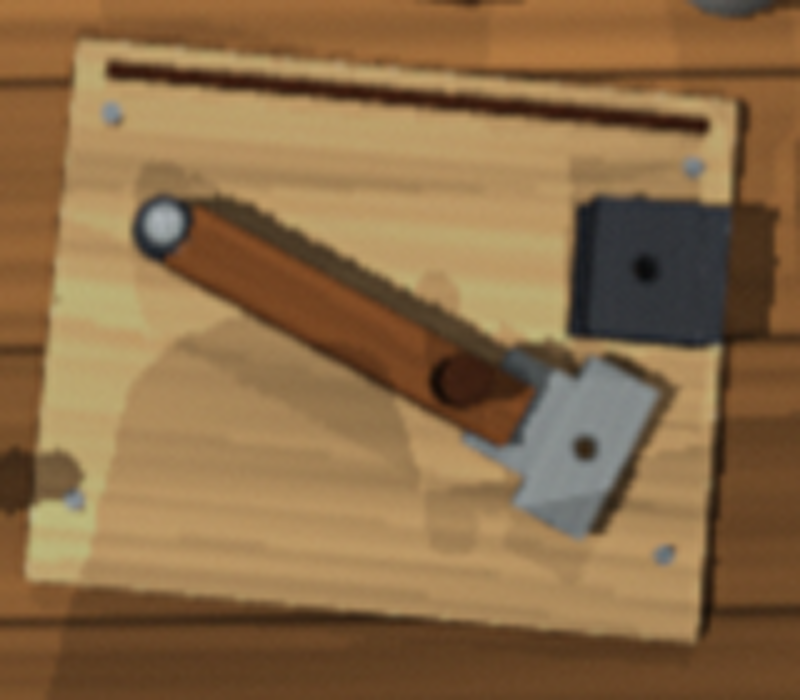

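Run:
```python
from h import *
import pickle
s,t=pickle.load(open("c0.pkl","rb"))
# steel-ish mask for pin top in top view; dark blobs for holes
def dark(c,u,v,r,th=None):
    g=cv2.cvtColor(c["frame"],cv2.COLOR_RGB2GRAY).astype(float)
    p=g[v-r:v+r+1,u-r:u+r+1]; w=np.clip(np.median(p)-8-p,0,None); yy,xx=np.mgrid[-r:r+1,-r:r+1]
    return np.array([u+(w*xx).sum()/w.sum(), v+(w*yy).sum()/w.sum()])
def a(x,y,sc,ox,oy): return np.array([(x+.5)/sc-.5+ox,(y+.5)/sc-.5+oy])
pts={
"forkhole":(dark(s,339,194,3),dark(t,429,258,3)),
"tonghole":(dark(s,367,212,3),dark(t,417,294,4)),
"hinge":(a(232,303,4,250,170),a(163,223,5,300,205)),
"knob":(a(407,142,4,250,170),a(463,383,5,300,205)),
"pintop":(a(318,221,4,260,260),a(293,285,4,170,230)),
"dogtop":(a(148,220,4,260,260),a(281,143,4,170,230)),
"loose1":(a(228,358,4,260,260),a(87,256,4,170,230)),
"loose2":(a(380,62,4,260,260),a(441,303,4,170,230)),
}
for k,(p,q) in pts.items():
    X,e=tri(s,p,t,q); print(k,p.round(1),q.round(1),X.round(4),"gap mm %.1f"%e)
# grip width in side view
X,_=tri(s,*[pts["pintop"][0]],t,pts["pintop"][1])
for k,w in (("pintop",40),("loose1",61),("loose2",50)):
    X,_=tri(s,pts[k][0],t,pts[k][1]); d=(s["R"]@X+s["t"])[2]; print(k,"grip mm",w/4*d/K(s)[0][0,0]*1000)
# jig board corners at z=.018 from top
for c in ((78,42),(738,103),(28,580),(703,640)): print("corner",onz(t,a(*c,5,300,205),.018).round(4))
for c in ((231,84),(330,70),(262,357),(363,343)): print("rack corner",onz(t,a(*c,4,170,230),.056).round(4))
```

```text
forkhole [338.3 194. ] [428.6 258.5] [ 0.5567 -0.161   0.0669] gap mm 2.1
tonghole [367.1 212.2] [416.6 294.2] [ 0.4757 -0.1358  0.0434] gap mm 1.9
hinge [307.6 245.4] [332.2 249.2] [0.5804 0.0579 0.0701] gap mm 1.3
knob [351.4 205.1] [392.2 281.2] [ 0.5069 -0.071   0.1048] gap mm 4.1
pintop [339.1 314.9] [242.9 300.9] [0.4671 0.2569 0.0921] gap mm 1.7
dogtop [296.6 314.6] [239.9 265.4] [0.5464 0.2662 0.0793] gap mm 1.7
loose1 [316.6 349.1] [191.4 293.6] [0.4842 0.3638 0.1203] gap mm 1.3
loose2 [354.6 275.1] [279.9 305.4] [0.4565 0.172  0.1177] gap mm 0.1
pintop grip mm 18.522327023827533
loose1 grip mm 25.259362564794294
loose2 grip mm 24.321188360376166
corner [0.6723 0.0968 0.018 ]
corner [ 0.6382 -0.2202  0.018 ]
corner [0.4164 0.1236 0.018 ]
corner [ 0.383  -0.1946  0.018 ]
rack corner [0.5814 0.3    0.056 ]
rack corner [0.5886 0.2423 0.056 ]
rack corner [0.4245 0.2818 0.056 ]
rack corner [0.432  0.2237 0.056 ]
```

```bash
cat >> h.py <<'E'
def tcp():
    from plant import robot
    s=robot.read_state(); return s, np.array(s["tool_pos"]), Ro.from_rotvec(s["orientation"])
def Rgoal(yaw):
    # tool x down, z (jaw) horizontal at world angle yaw
    x=np.array([0,0,-1.]); z=np.array([np.cos(yaw),np.sin(yaw),0]); return Ro.from_matrix(np.stack([x,np.cross(z,x),z],1))
def go(P,yaw=None,grip=None):
    s,p,R=tcp(); d=R.inv().apply(np.array(P)-p)*100
    r=np.zeros(3) if yaw is None else min(((R.inv()*Rgoal(y)).as_rotvec(degrees=True) for y in (yaw,yaw+np.pi)),key=np.linalg.norm)
    print("shift cm",d.round(2),"|%.1f|"%np.linalg.norm(d),"rot deg",r.round(1))
E
python3 - <<'E'
from h import *
import pickle
s,t=pickle.load(open("c0.pkl","rb"))
st,p,R=tcp(); print(R.as_matrix().round(3))
for n,z,a,b in (("fork",.07,[338.3,194],[428.6,258.5]),("tong",.046,[367.1,212.2],[416.6,294.2]),("knob",.107,[351.4,205.1],[392.2,281.2]),("pin",.094,[339.1,314.9],[242.9,300.9])):
    print(n,onz(s,a,z).round(4),onz(t,b,z).round(4))
A=lambda x,y:np.array([(x+.5)/5-.5+300,(y+.5)/5-.5+205])
# bar edges in top view at z .062
for q in ((205,203),(470,320),(540,378),(165,255),(300,330),(505,445)): print("bar",onz(t,A(*q),.062).round(4))
cv=s
E
```

```text
[[-0.     0.94   0.342]
 [ 0.001  0.342 -0.94 ]
 [-1.     0.    -0.001]]
fork [ 0.557  -0.1563  0.07  ] [ 0.5553 -0.1604  0.07  ]
tong [ 0.4764 -0.1321  0.046 ] [ 0.4749 -0.1354  0.046 ]
knob [ 0.5085 -0.0678  0.107 ] [ 0.5049 -0.071   0.107 ]
pin [0.4678 0.2587 0.094 ] [0.4663 0.2563 0.094 ]
bar [0.5894 0.0384 0.062 ]
bar [ 0.5341 -0.0814  0.062 ]
bar [ 0.5072 -0.1126  0.062 ]
bar [0.5658 0.057  0.062 ]
bar [ 0.5307 -0.0038  0.062 ]
bar [ 0.4771 -0.0958  0.062 ]
```

Candidates for "the pin":

| Candidate | Side pixel | Measured grip | Verdict |
|---|---|---|---|
| Rack pin | (339,315) | 18.5 mm, top at 92 mm | Chosen: the text gives 18 mm and 94 mm |
| Loose pin 1 | (317,349) | 25 mm | Too big |
| Loose pin 2 | (355,275) | 24 mm | Too big |
| Dog | (297,315) | – | Wooden, no collar |

The crop agrees with this choice. The distances hinge to fork (220.2 mm), hinge to tongue hole (220.2 mm) and hinge to knob (148 mm) also check out. I'll go to the knob first.

Run:
```python
from h import *
go([.507,-.070,.19],np.radians(-30))
```

```text
shift cm [  2.84  45.25 -36.06] |57.9| rot deg [-40.   -0.1  -0. ]
```

Request:
jog_arm --pt "0.3 4.5 -3.6 -5 0 0 0.2" --pt "0.6 9 -7.2 -10 0 0 0.3" --pt "0.9 13.5 -10.8 -18 0 0 0.35" --pt "1.2 18 -14.4 -26 0 0 0.35" --pt "1.5 22.5 -18 -34 0 0 0.35"

```text
t: 0.82
tool_pos: [0.3555, -0.3158, 0.2031]
orientation: [0.49, 1.515, -0.488]
force: [0.9, -0.7, 0.7]
opening: 0.0606
```

Run:
```python
from h import *
go([.507,-.070,.14],np.radians(-30)); print(tcp()[0]["opening"],tcp()[1])
```

```text
shift cm [ 6.33 28.79 -2.07] |29.5| rot deg [-5.8 -0.  -0. ]
0.06064898717937989 [ 0.355539   -0.31575099  0.20308418]
```

Request:
jog_arm --pt "1 5.8 -0.4 -2 0 0 0.35" --pt "2 11.6 -0.8 -4 0 0 0.35" --pt "3.5 17.4 -1.2 -5 0 0 0.35" --pt "5 23.2 -1.6 -6 0 0 0.35" --pt "6.3 28.8 -2.1 -6 0 0 0.35"

```text
t: 1.45
tool_pos: [0.5075, -0.0679, 0.1398]
orientation: [0.408, 1.532, -0.406]
force: [0.8, 0.1, -0.1]
opening: 0.0604
```

Run:
```python
from h import *
go([.507,-.070,.078],np.radians(-30))
s,t=cams()
crop(s,250,110,170,170,4,"s1.png"); crop(t,300,205,160,140,5,"t1.png")
k=[.507,-.07,.107]; p=tcp()[1]; print(p,proj(s,[p,k]),proj(t,[p,k]))
```

```text
shift cm [ 6.18 -0.21  0.07] |6.2| rot deg [ 0.3 -0.  -0. ]
[ 0.50744377 -0.06485503  0.13843394] [[352.52155852 194.85663768]
 [352.1952991  204.66384717]] [[391.38679727 279.77375459]
 [391.72087846 280.22248428]]
```

View pics/s1.png

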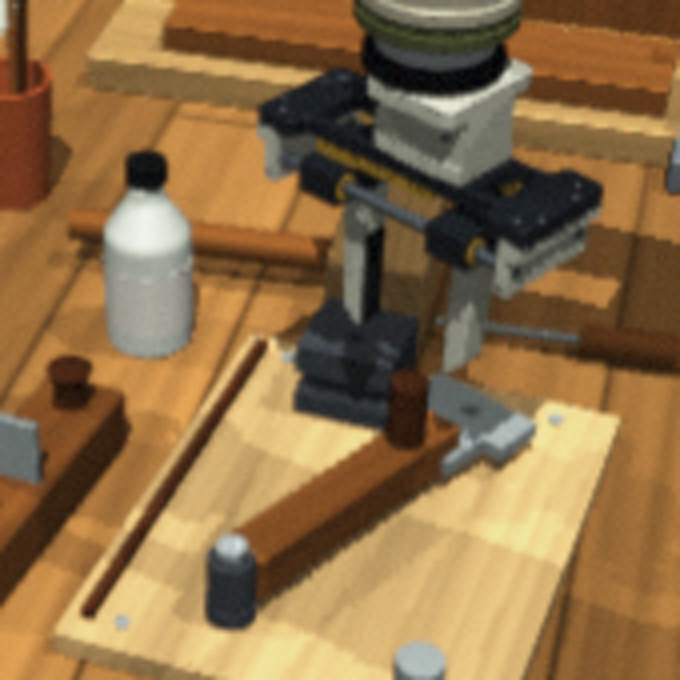

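Side view: the fingers straddle the knob, whose top is at about (352,209), with one finger on each side and nothing in the way. I'll go down and grip lightly.

Request:
jog_arm --pt "3 -0.2 0 0 0 0 0.35" --pt "6.1 -0.2 0 0 0 0 0.35" --pt "6.1 -0.2 0 0 0 0 0.7" --pt "6.1 -0.2 0 0 0 0 1" --pt "6.1 -0.2 0 0 0 0 1" --squeeze 10

```text
t: 2.17
tool_pos: [0.5075, -0.067, 0.0793]
orientation: [0.406, 1.533, -0.402]
force: [-0.4, -0.2, 0.5]
opening: 0.035
```

```bash
cat >> h.py <<'E'
HG=np.array([.5804,.0579])
def fence(theta_deg,z=None,r=.15,yaw=True):
    "target knob pose at fence world direction angle theta (deg from -y toward -x)"
    a=np.radians(theta_deg); P=HG+r*np.array([-np.sin(a),-np.cos(a)])
    s,p,R=tcp(); go([P[0],P[1],p[2] if z is None else z],-a if yaw else None)
def knobang():
    s,p,R=tcp(); v=p[:2]-HG; return np.degrees(np.arctan2(-v[0],-v[1])),np.linalg.norm(v)
E
python3 - <<'E'
from h import *
st,p,R=tcp(); print(st["opening"],p,st["force"],knobang())
for a in (26,22,17,12,7.5): fence(a)
E
```

```text
0.0350298888842892 [ 0.50751465 -0.06697002  0.07925833] [-0.38534129 -0.23472941  0.52151845] (np.float64(30.271671413946148), np.float64(0.14458491293097805))
shift cm [-0.   -0.51  1.11] |1.2| rot deg [-3.5 -0.  -0.1]
shift cm [-0.   -0.41  2.15] |2.2| rot deg [-7.5 -0.  -0.1]
shift cm [-0.   -0.19  3.44] |3.4| rot deg [-12.5  -0.   -0.2]
shift cm [-0.    0.15  4.71] |4.7| rot deg [-17.5  -0.   -0.2]
shift cm [-0.    0.55  5.81] |5.8| rot deg [-22.   -0.   -0.2]
```

Request:
jog_arm --pt "0 -0.4 0 0 0 0 1" --pt "0 -0.4 0 0 0 0 1" --pt "0 -0.4 0 0 0 0 1"

```text
t: 2.55
tool_pos: [0.5066, -0.0712, 0.0806]
orientation: [0.405, 1.53, -0.402]
force: [1.5, -2.3, 6.8]
opening: 0.0237
```

Run:
```python
from h import *
st,p,R=tcp(); print(st["opening"],p,st["force"],knobang())
for a in (27,22,17,12,7.7): fence(a)
```

```text
0.023670482628511957 [ 0.50659881 -0.07116919  0.08061462] [ 1.51591794 -2.29867398  6.79648921] (np.float64(29.76073209713021), np.float64(0.14867908733750737))
shift cm [ 0.   -0.12  0.72] |0.7| rot deg [-2.5  0.1 -0.2]
shift cm [ 0.   -0.    2.03] |2.0| rot deg [-7.5  0.1 -0.1]
shift cm [0.01 0.22 3.31] |3.3| rot deg [-12.5   0.1  -0.1]
shift cm [0.01 0.56 4.58] |4.6| rot deg [-17.5   0.1  -0.1]
shift cm [0.01 0.94 5.64] |5.7| rot deg [-21.8   0.1  -0.1]
```

Request:
jog_arm --pt "0 -0.1 0.7 -2.5 0 0 1" --pt "0 0 2 -7.5 0 0 1" --pt "0 0.2 3.3 -12.5 0 0 1" --pt "0 0.55 4.6 -17.5 0 0 1" --pt "0 0.95 5.65 -22 0 0 1"

```text
t: 3.18
tool_pos: [0.5602, -0.0897, 0.0807]
orientation: [0.103, 1.567, -0.098]
force: [-3.4, 4.3, 3.4]
opening: 0.0239
```

Request:
jog_arm --pt "0 0 0 0 0 0 1"

```text
t: 3.3
tool_pos: [0.5608, -0.0897, 0.0807]
orientation: [0.103, 1.567, -0.098]
force: [2.4, -2.6, 0.3]
opening: 0.024
```

Run:
```python
from h import *
st,p,R=tcp(); print(st["opening"],p,st["force"],knobang())
s,t=cams()
crop(s,250,110,170,170,4,"s2.png"); crop(t,300,205,160,140,5,"t2.png")
```

```text
0.02398431212321476 [ 0.56077498 -0.08966     0.08069642] [ 2.35123109 -2.60068866  0.28811268] (np.float64(7.575702052857718), np.float64(0.14885931138695338))
```

View pics/s2.png

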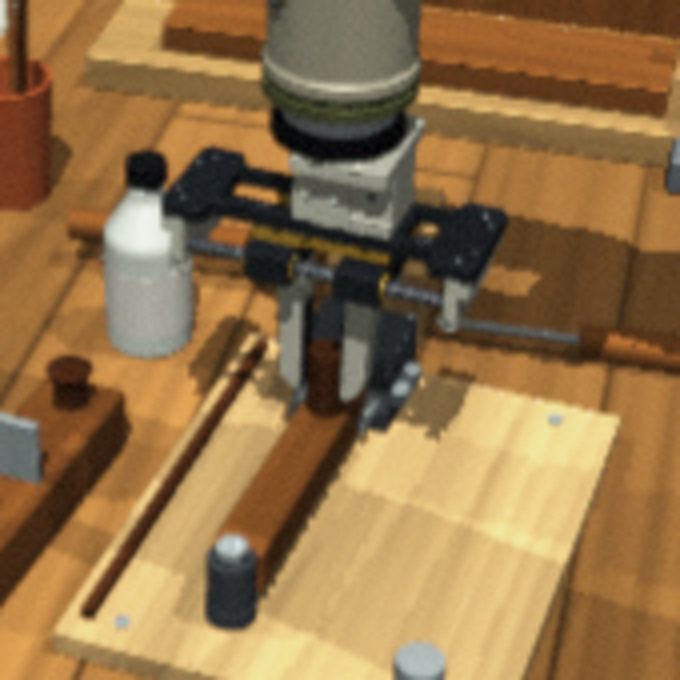

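The fence is in: it turned 22.2°, against 22.2° measured between the two holes, and the tongue is in the fork. I'll release and go to the rack pin.

Request:
jog_arm --pt "0 0 0 0 0 0 0.6" --pt "0 0 0 0 0 0 0.4" --pt "0 0 0 0 0 0 0.4" --pt "-6 0 0 0 0 0 0.45" --pt "-12 0 0 0 0 0 0.45"

```text
t: 4.03
tool_pos: [0.5591, -0.0899, 0.2012]
orientation: [0.105, 1.569, -0.099]
force: [0.1, -0.8, 0.6]
opening: 0.0512
```

Run:
```python
from h import *
import pickle
st,p,R=tcp(); print(st["opening"],p,st["force"],st["q"])
s,t=cams()
pickle.dump((s,t),open("c3.pkl","wb"))
crop(s,290,160,100,90,6,"s3.png"); crop(t,300,205,160,140,5,"t3.png")
for y in (0,-10,-30): go([.467,.2575,.15],np.radians(y))
```

```text
0.05124455688441249 [ 0.5590865  -0.08987999  0.20117741] [ 0.13268396 -0.79643307  0.60720104] [-0.25223774  0.0490991   1.606264    0.00344598  1.48757585 -0.12238647]
shift cm [  5.81  33.3  -14.24] |36.7| rot deg [-7.5  0.8 -0. ]
shift cm [  5.81  33.3  -14.24] |36.7| rot deg [ 2.5  0.8 -0.1]
shift cm [  5.81  33.3  -14.24] |36.7| rot deg [22.5  0.8 -0.3]
```

View pics/s3.png

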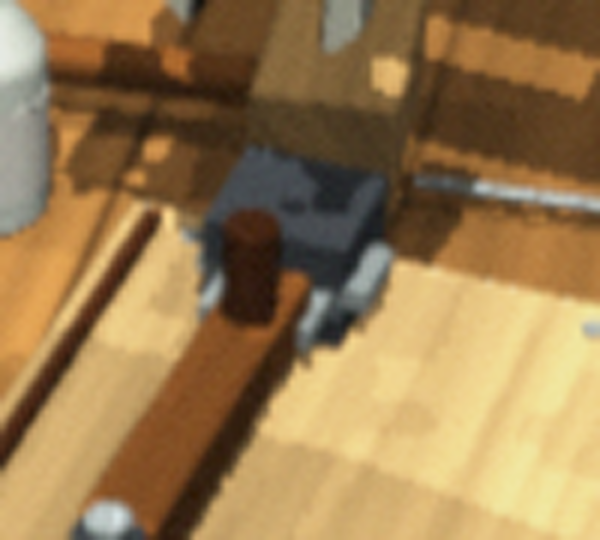

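Side crop: the tongue lies inside the fork, with its end at about (351,206), and the fence stayed put. Next, travel to the rack pin.

Request:
jog_arm --pt "0 5.5 -2.4 0 0 0 0.45" --pt "0 11 -4.8 0 0 0 0.45" --pt "0 16.5 -7.2 0 0 0 0.45" --pt "0 22 -9.6 0 0 0 0.45" --pt "0 27.5 -12 0 0.8 0 0.45"

```text
t: 4.75
tool_pos: [0.4798, 0.1987, 0.2081]
orientation: [0.104, 1.568, -0.101]
force: [1.0, 0.5, 0.1]
opening: 0.051
```

Run:
```python
from h import *
go([.467,.2575,.12],np.radians(-6))
```

```text
shift cm [ 8.82  5.65 -2.04] |10.7| rot deg [-1.5  0.  -0.1]
```

Request:
jog_arm --pt "0 5.6 -2 0 0 0 0.45" --pt "4.5 5.6 -2 0 0 0 0.45" --pt "8.8 5.6 -2 0 0 0 0.45" --pt "8.8 5.6 -2 0 0 0 0.45"

```text
t: 5.25
tool_pos: [0.464, 0.2558, 0.1159]
orientation: [0.101, 1.575, -0.104]
force: [-0.4, 0.5, -0.0]
opening: 0.051
```

Run:
```python
from h import *
st,p,R=tcp()
go([.467,.2575,.075],np.radians(-6)); print(p)
s,t=cams()
crop(s,260,240,140,140,5,"s4.png"); crop(t,180,230,130,120,5,"t4.png")
```

```text
shift cm [4.09 0.22 0.3 ] |4.1| rot deg [-1.5 -0.4  0.1]
[0.46397971 0.25576038 0.11593307]
```

View pics/s4.png

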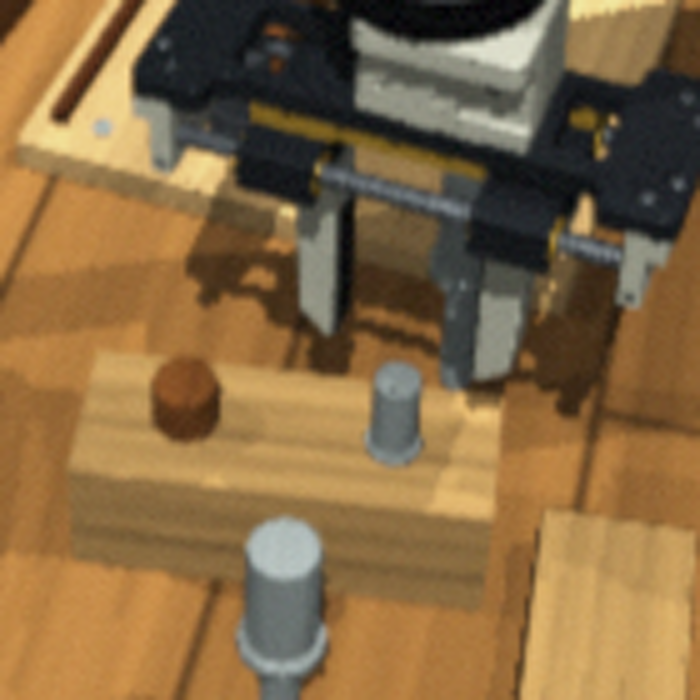

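View pics/t4.png

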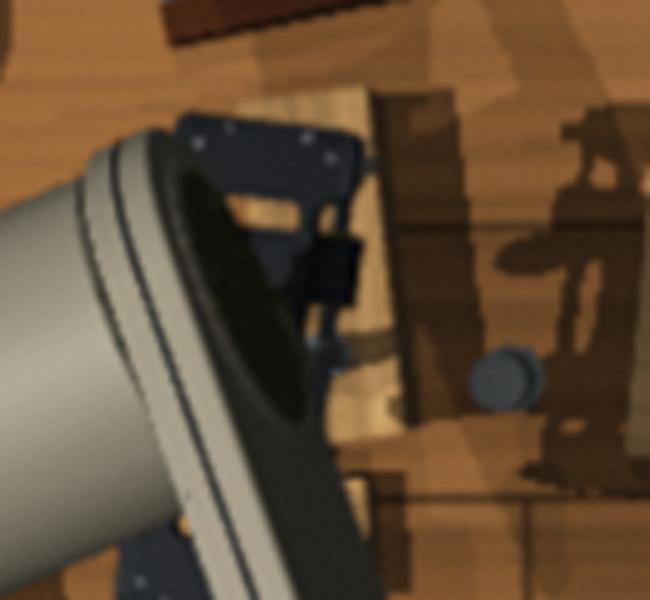

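Run:
```python
from h import *
s,t=cams(); st,p,R=tcp()
q=p.copy(); q[2]=.094
z=R.as_matrix()[:,2]
print(p,(proj(s,[p,q,p+z*.0255,p-z*.0255])-[260,240])*5+2,(proj(t,[p,q])-[180,230])*5+2)
```

```text
[0.46890687 0.25734863 0.1226805 ] [[399.29682992 320.69480581]
 [395.25186194 373.20901564]
 [333.54751025 300.43410324]
 [466.04132625 341.24876084]] [[301.20359936 352.25591565]
 [314.24003164 350.56677691]]
```

The projected TCP, dropped to z = 94 mm, falls at (395,373) in the crop and the pin's top is at (397,375), so they line up. I'll go down and grip.

Run:
```python
from h import *
go([.467,.2575,.068],np.radians(-6)); print(tcp()[1],tcp()[0]["dq"].round(3))
```

```text
shift cm [ 5.47 -0.03 -0.21] |5.5| rot deg [-1.5  0.2 -0.2]
[0.46890687 0.25734863 0.1226805 ] [-0.003 -0.005 -0.002  0.001 -0.005 -0.   ]
```

Request:
jog_arm --pt "3 0 -0.15 0 0.2 0 0.45" --pt "5.4 0 -0.15 0 0.2 0 0.45" --pt "5.4 0 -0.15 0 0.2 0 0.6" --pt "5.4 0 -0.15 0 0.2 0 0.7" --pt "5.4 0 -0.15 0 0.2 0 0.75" --squeeze 12

```text
t: 6.08
tool_pos: [0.469, 0.2582, 0.0706]
orientation: [0.107, 1.565, -0.099]
force: [0.5, 0.2, -0.1]
opening: 0.0265
```

Request:
jog_arm --pt "0 0 0 0 0 0 0.85" --pt "0 0 0 0 0 0 1" --pt "0 0 0 0 0 0 1" --pt "0 0 0 0 0 0 1" --squeeze 20

```text
t: 6.58
tool_pos: [0.469, 0.2585, 0.0713]
orientation: [0.107, 1.565, -0.099]
force: [-4.1, -0.1, 5.8]
opening: 0.0178
```

Run:
```python
from h import *
st,p,R=tcp(); print(st["opening"],p,st["force"],R.as_matrix().round(3))
s,_=cams()
crop(s,260,240,140,140,5,"s5.png")
```

```text
0.01783170079200693 [0.46902692 0.25851903 0.07130413] [-4.11365224 -0.11714138  5.80952224] [[ 0.004  0.131  0.991]
 [ 0.005  0.991 -0.131]
 [-1.     0.006  0.003]]
```

View pics/s5.png

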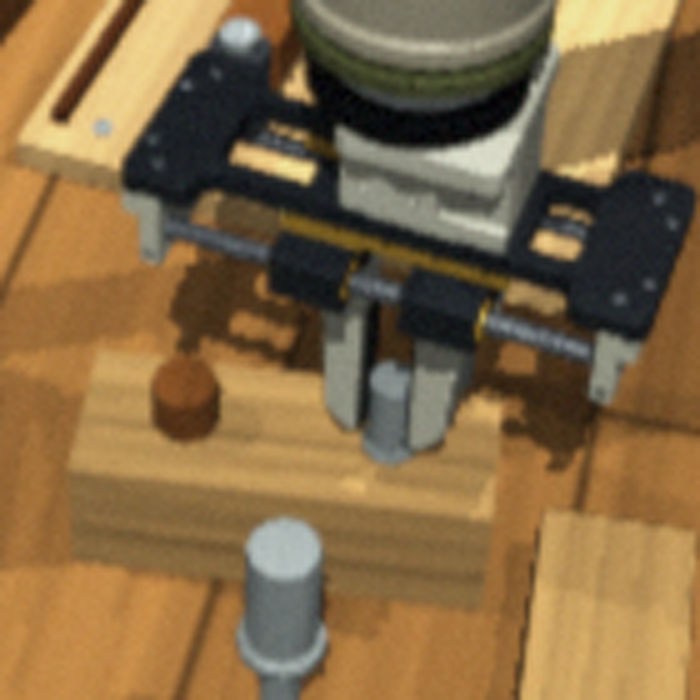

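Gripped at 17.8 mm, which matches the 18 mm grip. The pin now sits between the pads at (338,315), so lift it straight up.

Request:
jog_arm --pt "-2 0 0 0 0 0 1" --pt "-5 0 0 0 0 0 1" --pt "-9 0 0 0 0 0 1" --pt "-13 0 0 0 0 0 1" --squeeze 25

```text
t: 7.18
tool_pos: [0.4685, 0.2576, 0.2022]
orientation: [0.107, 1.565, -0.099]
force: [0.6, 0.6, -1.1]
opening: 0.0176
```

Run:
```python
from h import *
st,p,R=tcp(); print(st["opening"],p,st["force"])
go([.5565,-.158,.195],np.radians(-7.5))
```

```text
0.017638706263037013 [0.46846976 0.25764208 0.20223931] [ 0.56169879  0.55393665 -1.12702752]
shift cm [  0.56 -40.06  14.16] |42.5| rot deg [-0.   0.2 -0.3]
```

Request:
jog_arm --pt "0 -5 1.8 0 0 0 1" --pt "0 -10.5 3.7 0 0 0 1" --pt "0 -16 5.6 0 0 0 1" --pt "0 -21.5 7.6 0 0 0 1" --pt "0 -27 9.5 0 0 0 1"

```text
t: 7.8
tool_pos: [0.5277, -0.0245, 0.2012]
orientation: [0.107, 1.564, -0.099]
force: [0.2, 1.1, -0.4]
opening: 0.0177
```

Run:
```python
from h import *
st,p,R=tcp(); print(st["opening"],p,st["force"])
go([.5565,-.158,.16],np.radians(-7.5))
```

```text
0.01768712757399305 [ 0.52771757 -0.02445022  0.20122019] [ 0.15861205  1.06066714 -0.43925556]
shift cm [  4.07 -12.89   4.58] |14.3| rot deg [-0.   0.2 -0.3]
```

Request:
jog_arm --pt "0 -5 1.8 0 0 0 1" --pt "0 -10 3.6 0 0 0 1" --pt "1 -12.9 4.6 0 0.2 0 1" --pt "4 -12.9 4.6 0 0.2 0 1" --pt "4 -12.9 4.6 0 0.2 0 1"

```text
t: 8.43
tool_pos: [0.5547, -0.158, 0.1577]
orientation: [0.109, 1.573, -0.098]
force: [0.1, 0.7, -0.3]
opening: 0.017
```

Run:
```python
from h import *
import pickle
st,p,R=tcp(); print(st["opening"],p,st["force"])
s,t=cams(); pickle.dump((s,t),open("c6.pkl","wb"))
crop(s,290,120,100,100,6,"s6.png"); crop(t,370,200,120,110,5,"t6.png")
ax=R.as_matrix()[:,0]
print((proj(s,[p+.063*ax,p+.015*ax])-[290,120])*6+2.5,(proj(t,[p+.063*ax])-[370,200])*5+2)
```

```text
0.017012631428844162 [ 0.55466197 -0.15799818  0.15766161] [ 0.08355079  0.67148119 -0.31737957]
[[301.97404069 397.52853961]
 [307.78888819 299.33007552]] [[301.08842952 292.97257444]]
```

View pics/s6.png

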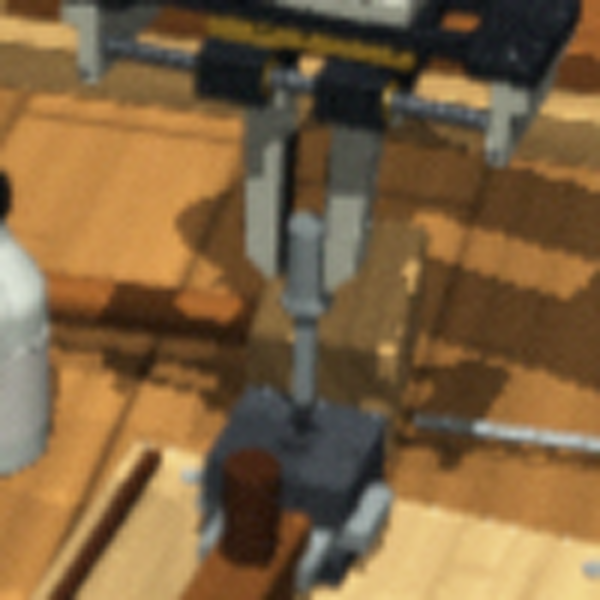

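View pics/t6.png

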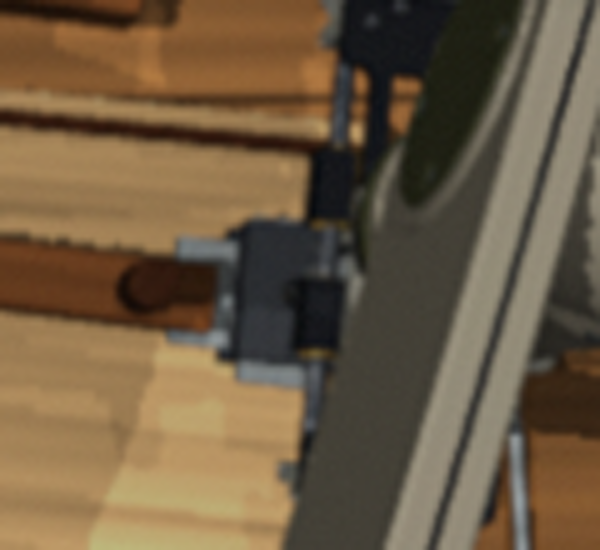

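Run:
```python
from h import *
import pickle
s,t=pickle.load(open("c6.pkl","rb"))
f=s["frame"].copy(); f=np.clip((f.astype(float)/255)**.6*255,0,255).astype(np.uint8)
cv2.imwrite("pics/s6z.png",cv2.resize(f[150:215,310:375,::-1],None,fx=9,fy=9,interpolation=cv2.INTER_CUBIC))
g=cv2.cvtColor(f,cv2.COLOR_RGB2HSV)
for v in range(170,206,2): print(v,f[v,330:350].astype(int).sum(1)//3)
```

```text
170 [113  92  97 122 138 143 138 156 152 159 158 164 163 136 113 123 133 131
 134 132]
172 [ 94  90 112 138 143 142 145 136 142 136 136 142 148 140 129 135 135 134
 131 132]
174 [ 79  92 127 141 140 142 141 143 138 128 127 126 123 135 137 135 134 130
 131 137]
176 [ 63  93 108 114 118 123 122 130 157 153 153 151 133 128 129 132 132 126
 129 135]
178 [ 97 100  96 104 104 110 108 107 112 142 153 148 124 105 103 106 105 105
 104 108]
180 [ 92 100 100  98 100 104 106 108 109 140 152 149 122 110 101  99  98 101
  93  92]
182 [ 84  98 102  93  99  99 106 107 126 146 152 146 123 110 106 101  97 103
  99  97]
184 [ 94 113 110 106 125 109 102 102 129 148 150 147 121 109 110 109 101 100
  98  99]
186 [115 124 127 121 129 127 123 101 103 137 143 137 113 126 115 110 108 107
  98 101]
188 [117 117 115 117 116 123 122 125 109  89  88  88 111 125 123 119 119 121
 119 117]
190 [107 104 108 109 108 109 112 108  93  75  69  82 102 117 120 119 121 126
 124 120]
192 [110 108 108 108 110 108 107 106 105  92  88 102 107 112 118 125 121 123
 124 120]
194 [104 103 100 101 105 101  99  85  90  93  91 102 114 121 123 121 118 120
 118 117]
196 [ 85  84  82  86  83  88 102 105 107 107 113 117 117 122 122 122 117 119
 118 111]
198 [ 87  83  81  87  84  84  87 101 108 111 122 123 124 121 124 122 120 121
 120 102]
200 [ 81  73  85  76  70  71  63  83  93  99 101 109 116 114 117 118 120 118
 105  76]
202 [75 67 68 70 69 59 66 83 88 87 85 88 86 93 93 91 90 90 77 74]
204 [ 68  68  69  64  62  58  70  91  95  91  92  92  88  88  87  87  83  82
  78 120]
```

View pics/s6z.png

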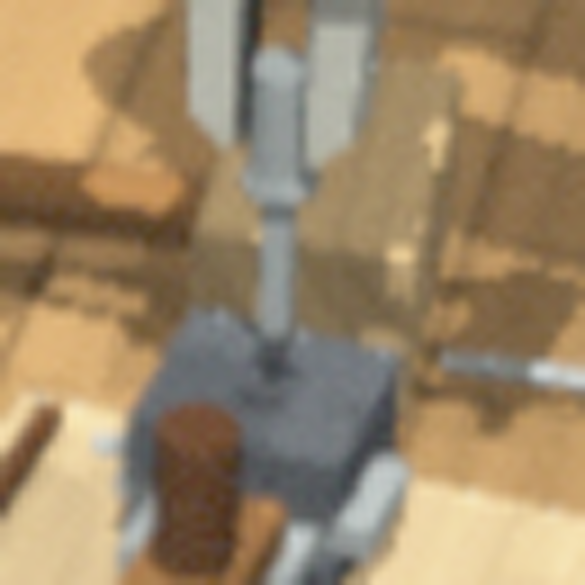

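Run:
```python
from h import *
import pickle
s,t=pickle.load(open("c6.pkl","rb"))
print(onz(s,[338.3,194],.07),onz(s,[337.9,192.8],.07),onz(s,[338.3,193],.07))
print(proj(s,[[.5562,-.1585,.07],[.5562,-.1605,.07]]),proj(t,[[.5562,-.1585,.07],[.5562,-.1605,.07]]))
go([.556,-.160,.143],np.radians(-7.5))
```

```text
[ 0.55702154 -0.15633631  0.07      ] [ 0.559132   -0.16129885  0.07      ] [ 0.55795714 -0.16070377  0.07      ]
[[338.79179742 193.5829148 ]
 [338.95497199 193.15166572]] [[427.73799032 258.13570828]
 [428.61312113 258.12197159]]
shift cm [ 1.8  -0.22 -0.03] |1.8| rot deg [ 0.  -0.  -0.3]
```

Request:
jog_arm --pt "1 -0.1 0 0 0 0 1" --pt "1.6 -0.2 0 0 0 0 1" --pt "1.6 -0.2 0 0 0 0 1"

```text
t: 8.9
tool_pos: [0.5559, -0.1595, 0.1444]
orientation: [0.107, 1.569, -0.098]
force: [-0.8, 0.6, -0.6]
opening: 0.0175
```

Run:
```python
from h import *
import pickle
st,p,R=tcp(); print(st["opening"],p,st["force"])
s,t=cams()
f=np.clip((s["frame"].astype(float)/255)**.6*255,0,255).astype(np.uint8)
cv2.imwrite("pics/s7z.png",cv2.resize(f[160:215,310:365,::-1],None,fx=10,fy=10,interpolation=cv2.INTER_CUBIC))
n=p.copy();n[2]-=.063
print((proj(s,[n])-[310,160])*10+4.5)
go([.5565,-.160,.138])
```

```text
0.017478078218233772 [ 0.55593596 -0.15953804  0.14443215] [-0.77108658  0.59488537 -0.61658893]
[[296.5771741  301.17951521]]
shift cm [ 0.71 -0.03  0.02] |0.7| rot deg [0. 0. 0.]
```

View pics/s7z.png

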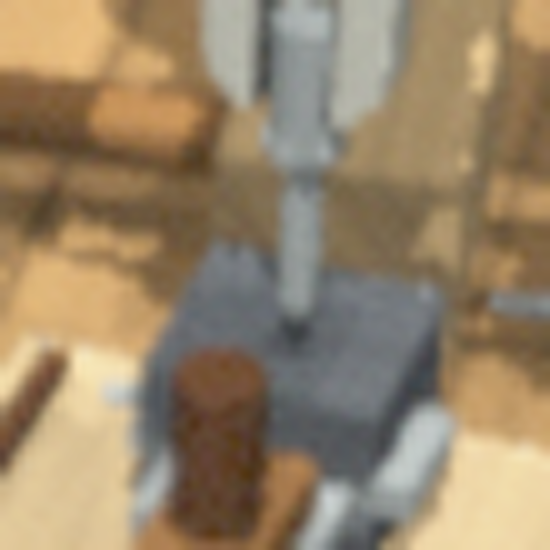

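Request:
jog_arm --pt "0.5 -0.03 0.1 0 0 0 1" --pt "0.9 -0.03 0.1 0 0 0 1" --pt "1.2 -0.03 0.1 0 0 0 1" --squeeze 25

```text
t: 9.38
tool_pos: [0.5571, -0.1601, 0.1326]
orientation: [0.107, 1.569, -0.098]
force: [0.1, -0.3, -0.5]
opening: 0.0175
```

Run:
```python
from h import *
st,p,R=tcp(); print(st["opening"],p,st["force"])
```

```text
0.017549793891671384 [ 0.55713171 -0.16006641  0.13263407] [ 0.12284402 -0.29240111 -0.51556596]
```

Request:
jog_arm --pt "0.1 0 0 0 0 0 1" --pt "0.2 0 0 0 0 0 1" --pt "0.3 0 0 0 0 0 1"

```text
t: 9.75
tool_pos: [0.5572, -0.16, 0.1297]
orientation: [0.107, 1.568, -0.098]
force: [0.0, 0.5, -1.0]
opening: 0.0176
```

Request:
jog_arm --pt "0.15 0 0 0 0 0 1" --pt "0.3 0 0 0 0 0 1" --pt "0.4 0 0 0 0 0 1"

```text
t: 10.12
tool_pos: [0.5573, -0.1601, 0.1257]
orientation: [0.107, 1.568, -0.098]
force: [1.6, -0.2, -0.0]
opening: 0.0176
```

Request:
jog_arm --pt "0.3 0 0 0 0 0 1" --pt "0.6 0 0 0 0 0 1" --pt "0.9 0 0 0 0 0 1" --pt "1.2 0 0 0 0 0 1"

```text
t: 10.62
tool_pos: [0.5574, -0.1601, 0.1135]
orientation: [0.106, 1.568, -0.099]
force: [0.7, -1.1, 0.6]
opening: 0.0171
```

Run:
```python
from h import *
st,p,R=tcp(); print(st["opening"],p,st["force"])
s,t=cams()
f=np.clip((s["frame"].astype(float)/255)**.6*255,0,255).astype(np.uint8)
cv2.imwrite("pics/s8z.png",cv2.resize(f[160:215,310:365,::-1],None,fx=10,fy=10,interpolation=cv2.INTER_CUBIC))
```

```text
0.017089728190497117 [ 0.55736852 -0.1600943   0.11349578] [ 0.68622699 -1.12654087  0.6462812 ]
```

View pics/s8z.png

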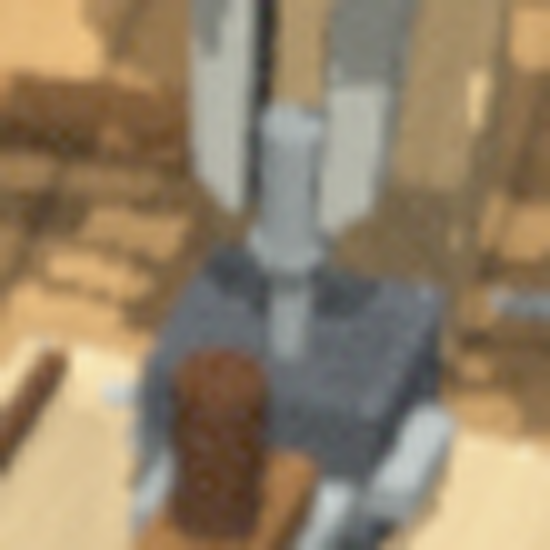

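The shank enters the fork's hole at about (338.5,195), and no force has built up. I'll keep feeling downwards toward the tongue.

Request:
jog_arm --pt "0.2 0 0 0 0 0 1" --pt "0.4 0 0 0 0 0 1"

```text
t: 10.98
tool_pos: [0.5573, -0.1601, 0.1092]
orientation: [0.106, 1.568, -0.099]
force: [1.3, -0.1, 0.6]
opening: 0.0171
```

Request:
jog_arm --pt "0.1 0 0 0 0 0 1" --pt "0.2 0 0 0 0 0 1"

```text
t: 11.22
tool_pos: [0.5573, -0.1601, 0.1073]
orientation: [0.106, 1.568, -0.099]
force: [0.4, -0.7, 1.3]
opening: 0.0175
```

Request:
jog_arm --pt "0.15 0 0 0 0 0 1" --pt "0.3 0 0 0 0 0 1"

```text
t: 11.48
tool_pos: [0.5574, -0.1602, 0.1046]
orientation: [0.106, 1.568, -0.099]
force: [-0.3, -1.1, 6.0]
opening: 0.0174
```

About 6 N has come on, with the nose near the tongue. I won't push. I'll let go of the pin and see how high it stands.

Request:
jog_arm --pt "-0.1 0 0 0 0 0 0.9" --pt "-0.1 0 0 0 0 0 0.7" --pt "-0.1 0 0 0 0 0 0.6" --pt "-0.1 0 0 0 0 0 0.55"

```text
t: 11.98
tool_pos: [0.5574, -0.1601, 0.1056]
orientation: [0.106, 1.568, -0.099]
force: [0.4, 0.1, 0.2]
opening: 0.0403
```

Run:
```python
from h import *
st,p,R=tcp(); print(st["opening"],p,st["force"])
s,t=cams()
f=np.clip((s["frame"].astype(float)/255)**.6*255,0,255).astype(np.uint8)
cv2.imwrite("pics/s9z.png",cv2.resize(f[160:215,310:365,::-1],None,fx=10,fy=10,interpolation=cv2.INTER_CUBIC))
for cz in (.094,.0885,.07): print(cz,(proj(s,[[.5573,-.1601,cz],[.5573,-.1601,cz+.038]])-[310,160])*10+4.5)
```

```text
0.04025722675647085 [ 0.55740375 -0.16011726  0.10557646] [0.40987567 0.06543628 0.19254595]
0.094 [[294.31860193 257.88619968]
 [302.16269533 129.83667667]]
0.0885 [[293.208131   276.00489625]
 [301.00845037 148.68593785]]
0.07 [[289.51768634 336.20305042]
 [297.17329186 211.29820398]]
```

View pics/s9z.png

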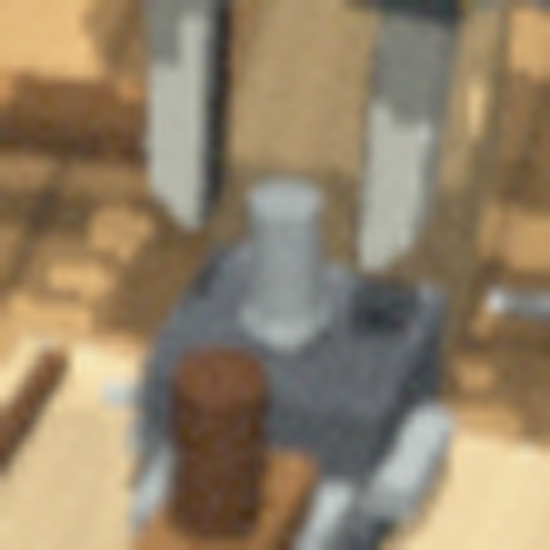

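Side crop: after release the pin dropped most of the way. The collar's front edge is at (338.5,194.5) and its top at (338.5,179), so it stands about 6–8 mm above the fork with a slight lean. The nose is therefore in the tongue's hole and only binding. I'll go back to the knob and ease the fence.

Request:
jog_arm --pt "-3 0 0 0 0 0 0.5" --pt "-6 0 0 0 0 0 0.45"

```text
t: 12.32
tool_pos: [0.557, -0.1603, 0.1658]
orientation: [0.107, 1.569, -0.098]
force: [0.9, -0.5, 0.3]
opening: 0.05
```

Run:
```python
from h import *
import pickle
st,p,R=tcp(); print(st["opening"],p,st["force"])
s,t=cams(); pickle.dump((s,t),open("c10.pkl","wb"))
f=np.clip((s["frame"].astype(float)/255)**.6*255,0,255).astype(np.uint8)
cv2.imwrite("pics/s10z.png",cv2.resize(f[160:215,310:365,::-1],None,fx=10,fy=10,interpolation=cv2.INTER_CUBIC))
go([.5605,-.0905,p[2]],np.radians(-7.5))
go([.5605,-.0905,.082],np.radians(-7.5))
```

```text
0.0499936491476665 [ 0.55695679 -0.16027455  0.16583808] [ 0.94747947 -0.54920024  0.25806563]
shift cm [ 0.43  7.03 -0.84] |7.1| rot deg [ 0.   0.4 -0.2]
shift cm [ 8.81  7.   -0.9 ] |11.3| rot deg [ 0.   0.4 -0.2]
```

View pics/s10z.png

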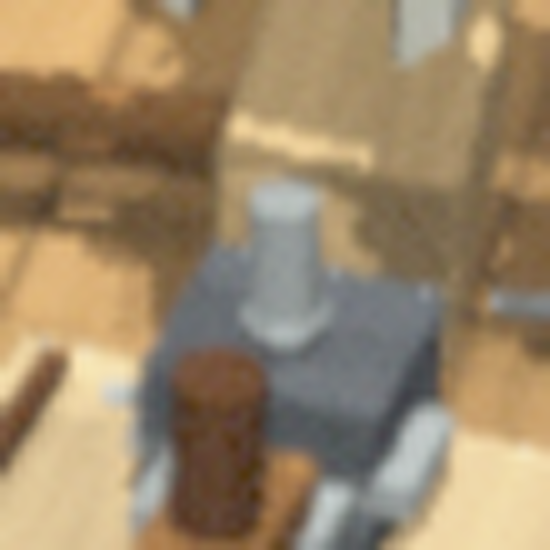

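Run:
```python
from h import *
import pickle
s,t=pickle.load(open("c10.pkl","rb"))
crop(t,400,225,60,60,10,"t10.png")
```

```text
(no output)
```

View pics/t10.png

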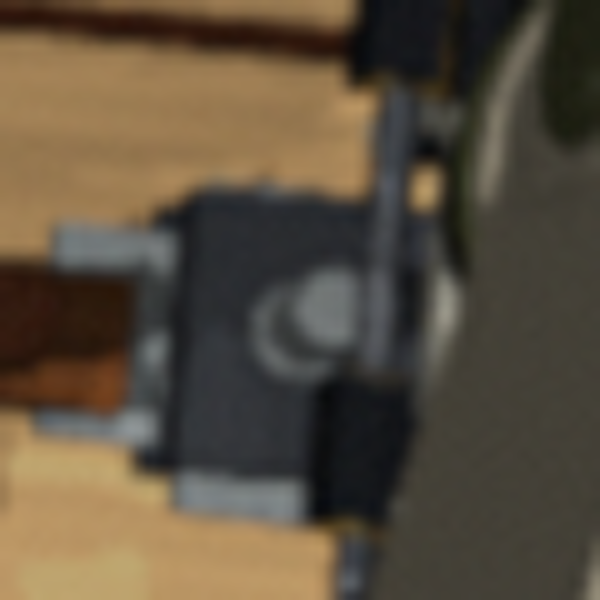

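Request:
jog_arm --pt "0 3.5 -0.4 0 0 0 0.45" --pt "0.4 7 -0.85 0 0.4 0 0.45" --pt "4 7 -0.85 0 0.4 0 0.45" --pt "8.3 7 -0.85 0 0.4 0 0.45" --pt "8.3 7 -0.85 0 0.4 0 0.45" --squeeze 10

```text
t: 13.05
tool_pos: [0.5571, -0.0895, 0.0823]
orientation: [0.106, 1.577, -0.099]
force: [-0.1, -0.1, 0.7]
opening: 0.0512
```

Run:
```python
from h import *
st,p,R=tcp(); print(st["opening"],p,st["force"],knobang())
go([.5608,-.0897,.082])
```

```text
0.05119393994221869 [ 0.5571248  -0.08946327  0.08225676] [-0.12480765 -0.08505179  0.70445112] (np.float64(8.975403088670557), np.float64(0.14919004385954876))
shift cm [0.02 0.02 0.37] |0.4| rot deg [0. 0. 0.]
```

Request:
jog_arm --pt "0 0 0.37 0 0 0 0.45" --pt "0 0 0.37 0 0 0 0.6" --pt "0 0 0.37 0 0 0 0.7" --pt "0 0 0.37 0 0 0 0.8" --pt "0 0 0.37 0 0 0 0.8" --squeeze 8

```text
t: 13.68
tool_pos: [0.5612, -0.0902, 0.0831]
orientation: [0.106, 1.576, -0.099]
force: [-2.5, -0.5, 4.0]
opening: 0.0236
```

```bash
cat > look.py <<'E'
from h import *
import sys
st,p,R=tcp(); print("open %.4f"%st["opening"],p.round(4),st["force"].round(1),np.round(knobang(),3))
s,t=cams()
f=np.clip((s["frame"].astype(float)/255)**.6*255,0,255).astype(np.uint8)
a=cv2.resize(f[165:215,310:360,::-1],None,fx=8,fy=8,interpolation=cv2.INTER_CUBIC)
f=np.clip((t["frame"].astype(float)/255)**.6*255,0,255).astype(np.uint8)
b=cv2.resize(f[235:285,405:455,::-1],None,fx=8,fy=8,interpolation=cv2.INTER_CUBIC)
cv2.imwrite("pics/"+sys.argv[1]+".png",np.hstack([a,b]))
E
python3 look.py l11
```

```text
open 0.0236 [ 0.5612 -0.0902  0.0831] [-2.5 -0.5  4. ] [7.396 0.149]
```

View pics/l11.png

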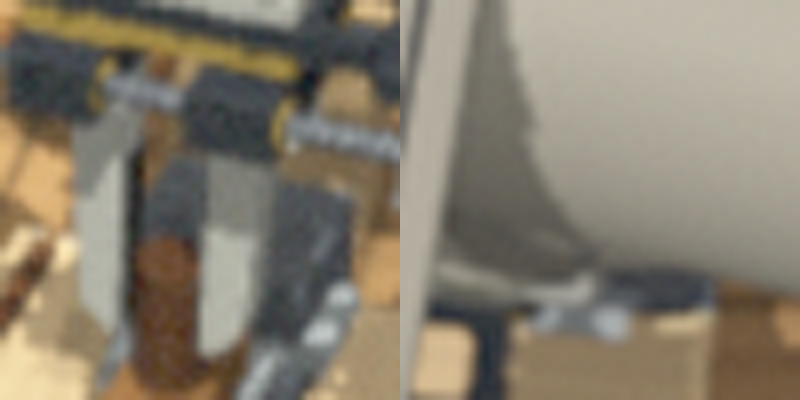

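The gripper hides the pin in both views here, so I'll go by force. Ease the fence further closed in sub-millimetre steps.

Request:
jog_arm --pt "0 0 0.05 0 0 0 0.8" --pt "0 0 0.1 0 0 0 0.8"

```text
t: 14.02
tool_pos: [0.562, -0.0903, 0.083]
orientation: [0.106, 1.577, -0.099]
force: [-3.2, -0.1, 3.7]
opening: 0.0239
```

Request:
jog_arm --pt "0 0 0.05 0 0 0 0.8" --pt "0 0 0.1 0 0 0 0.8"

```text
t: 14.28
tool_pos: [0.5628, -0.0904, 0.0831]
orientation: [0.106, 1.577, -0.099]
force: [-3.3, -0.7, 4.0]
opening: 0.0235
```

Request:
jog_arm --pt "0 0 0.05 0 0 0 0.8" --pt "0 0 0.1 0 0 0 0.8"

```text
t: 14.52
tool_pos: [0.5633, -0.0905, 0.083]
orientation: [0.106, 1.578, -0.099]
force: [-8.2, -0.4, 7.5]
opening: 0.0235
```

Request:
jog_arm --pt "0 0 0.05 0 0 0 0.8" --pt "0 0 0.1 0 0 0 0.8"

```text
t: 14.78
tool_pos: [0.5633, -0.0906, 0.0829]
orientation: [0.106, 1.581, -0.099]
force: [-9.7, 0.9, 9.7]
opening: 0.024
```

Contact on the closing side at x = .5633. Now find the other limit.

Request:
jog_arm --pt "0 0 -0.1 0 0 0 0.8" --pt "0 0 -0.2 0 0 0 0.8"

```text
t: 15.02
tool_pos: [0.5622, -0.0905, 0.083]
orientation: [0.106, 1.579, -0.099]
force: [3.0, -0.6, -1.1]
opening: 0.0238
```

Request:
jog_arm --pt "0 0 -0.05 0 0 0 0.8" --pt "0 0 -0.1 0 0 0 0.8"

```text
t: 15.28
tool_pos: [0.5615, -0.0904, 0.083]
orientation: [0.106, 1.578, -0.099]
force: [3.2, -0.5, -0.5]
opening: 0.0238
```

Request:
jog_arm --pt "0 0 -0.05 0 0 0 0.8" --pt "0 0 -0.1 0 0 0 0.8"

```text
t: 15.52
tool_pos: [0.5607, -0.0903, 0.083]
orientation: [0.106, 1.577, -0.099]
force: [4.5, -0.6, -2.0]
opening: 0.0239
```

Request:
jog_arm --pt "0 0 -0.05 0 0 0 0.8" --pt "0 0 -0.1 0 0 0 0.8"

```text
t: 15.78
tool_pos: [0.5602, -0.0903, 0.083]
orientation: [0.106, 1.576, -0.099]
force: [8.3, -1.9, -4.1]
opening: 0.0238
```

The limits are .5605 and .5632, so the middle is about .5619. I'll put the fence there, let go and look.

Request:
jog_arm --pt "0 0 0.1 0 0 0 0.8" --pt "0 0 0.18 0 0 0 0.8" --pt "0 0 0.18 0 0 0 0.8"

```text
t: 16.15
tool_pos: [0.5614, -0.0905, 0.083]
orientation: [0.106, 1.577, -0.099]
force: [-2.9, 0.0, 3.1]
opening: 0.024
```

Request:
jog_arm --pt "0 0 0 0 0 0 0.7" --pt "0 0 0 0 0 0 0.55" --pt "0 0 0 0 0 0 0.45" --pt "-5 0 0 0 0 0 0.45" --pt "-11 0 0 0 0 0 0.45"

```text
t: 16.77
tool_pos: [0.5611, -0.0907, 0.1924]
orientation: [0.107, 1.581, -0.099]
force: [1.2, 0.4, -0.9]
opening: 0.051
```

```bash
python3 look.py l12
```

```text
open 0.0510 [ 0.5611 -0.0907  0.1924] [ 1.2  0.4 -0.9] [7.393 0.15 ]
```

View pics/l12.png

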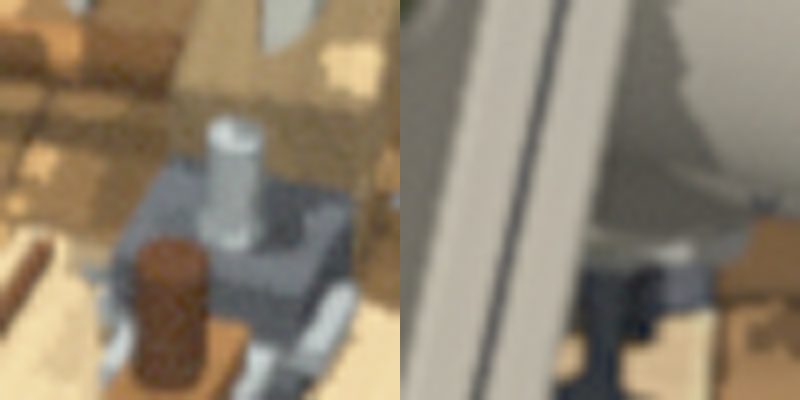

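Request:
jog_arm --pt "-2 5 0 0 0 0 0.45" --pt "-4 10.5 0 0 0 0 0.45" --pt "-6 16 0 0 0 0 0.45" --pt "-6 21 0 0 0 0 0.45"

```text
t: 17.38
tool_pos: [0.5949, 0.1181, 0.2642]
orientation: [0.104, 1.561, -0.1]
force: [0.9, -0.7, -0.7]
opening: 0.051
```

Run:
```python
from h import *
import pickle
s,t=cams(); pickle.dump((s,t),open("c13.pkl","wb"))
g=lambda f:np.clip((f.astype(float)/255)**.6*255,0,255).astype(np.uint8)
a=cv2.resize(g(s["frame"])[172:207,320:360,::-1],None,fx=10,fy=10,interpolation=cv2.INTER_CUBIC)
b=cv2.resize(g(t["frame"])[240:275,410:450,::-1],None,fx=10,fy=10,interpolation=cv2.INTER_CUBIC)
cv2.imwrite("pics/l13.png",np.hstack([a,b]))
for X in ([.5573,-.1601,.07],[.5573,-.1601,.108]): print((proj(s,[X])-[320,172])*10+4.5,(proj(t,[X])-[410,240])*10+4.5)
print("hole",(np.array([338.3,194])-[320,172])*10+4.5,(np.array([428.6,258.5])-[410,240])*10+4.5)
```

```text
[[189.51768634 216.20305042]] [[188.71864064 180.90635608]]
[[197.17329186  91.29820398]] [[227.56392502 168.82427261]]
hole [187.5 224.5] [190.5 189.5]
```

View pics/l13.png

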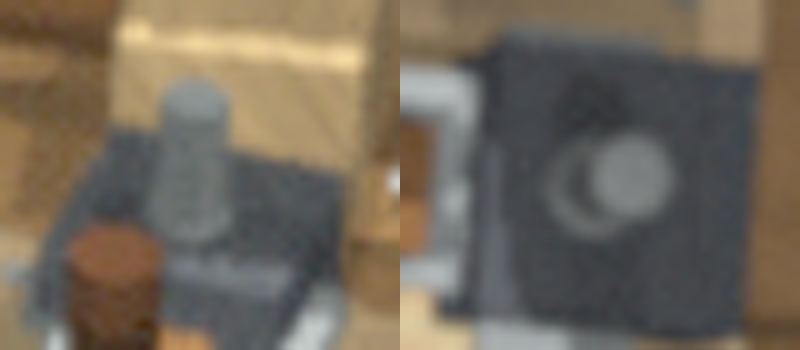

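The pin dropped further and is now nearly upright. By both views its top is 0–2.5 mm above where it should be: side crop top (339,181), collar edge (338.6,196); top crop (433,257). To settle this I'll touch its top gently with closed fingers; seated, the top is at z = 108 mm.

Run:
```python
from h import *
go([.557,-.160,.2],np.radians(-7.5)); print(tcp()[1])
```

```text
shift cm [  6.08 -28.36  -0.16] |29.0| rot deg [ 0.3  0.2 -0.2]
[0.59379985 0.12097714 0.26194531]
```

Request:
jog_arm --pt "1 -5.7 0 0 0 0 0.8" --pt "2 -11.4 0 0 0 0 1" --pt "3 -17.1 -0.1 0 0 0 1" --pt "4.5 -22.8 -0.15 0 0 0 1" --pt "6 -28.3 -0.15 0 0.2 0 1"

```text
t: 18.1
tool_pos: [0.5562, -0.1618, 0.2]
orientation: [0.102, 1.568, -0.096]
force: [0.5, 0.1, 0.6]
opening: 0.0058
```

Request:
jog_arm --pt "4 0 0 0 0 0 1" --pt "7.5 0 0 0 0 0 1" --pt "7.5 0 0 0 0 0 1"

```text
t: 18.48
tool_pos: [0.5532, -0.1612, 0.1211]
orientation: [0.104, 1.575, -0.095]
force: [-0.2, -0.7, -0.1]
opening: 0.0005
```

Run:
```python
from h import *
go([.557,-.160,.112],np.radians(-7.5)); print(tcp()[1],tcp()[0]["force"],tcp()[0]["opening"])
```

```text
shift cm [0.9  0.17 0.37] |1.0| rot deg [ 0.2 -0.4 -0.3]
[ 0.55321525 -0.16123885  0.12106317] [-0.21272369 -0.67440073 -0.05984914] 0.0005041105487781867
```

Request:
jog_arm --pt "0.3 0.1 0.35 0 0 0 1" --pt "0.6 0.15 0.35 0 0 0 1" --pt "0.8 0.15 0.35 0 0 0 1"

```text
t: 18.85
tool_pos: [0.5576, -0.1602, 0.1141]
orientation: [0.104, 1.573, -0.095]
force: [0.3, -0.7, -0.2]
opening: 0.0004
```

Request:
jog_arm --pt "0.1 0 0 0 0 0 1" --pt "0.2 0 0 0 0 0 1"

```text
t: 19.1
tool_pos: [0.5579, -0.1602, 0.1125]
orientation: [0.103, 1.572, -0.095]
force: [-0.6, 0.0, -0.4]
opening: 0.0003
```

Request:
jog_arm --pt "0.08 0 0 0 0 0 1" --pt "0.16 0 0 0 0 0 1"

```text
t: 19.35
tool_pos: [0.5579, -0.1602, 0.111]
orientation: [0.103, 1.572, -0.095]
force: [0.3, 0.1, -0.1]
opening: 0.0006
```

Request:
jog_arm --pt "0.08 0 0 0 0 0 1" --pt "0.16 0 0 0 0 0 1"

```text
t: 19.6
tool_pos: [0.5579, -0.1602, 0.1093]
orientation: [0.103, 1.572, -0.095]
force: [-0.4, -1.0, 0.3]
opening: 0.0004
```

Request:
jog_arm --pt "0.05 0 0 0 0 0 1" --pt "0.1 0 0 0 0 0 1"

```text
t: 19.85
tool_pos: [0.558, -0.1602, 0.1083]
orientation: [0.103, 1.572, -0.095]
force: [-0.8, -0.1, 3.1]
opening: 0.0005
```

Request:
jog_arm --pt "0.05 0 0 0 0 0 1" --pt "0.1 0 0 0 0 0 1"

```text
t: 20.1
tool_pos: [0.5585, -0.1604, 0.1083]
orientation: [0.103, 1.571, -0.095]
force: [-1.9, 0.5, 8.3]
opening: 0.0003
```

Firm contact at z = .1083 with 8 N and no give, so the collar is seated (108 mm expected). Back off and check.

Request:
jog_arm --pt "-1 0 0 0 0 0 1" --pt "-5 0 0 0 0 0 1" --pt "-10 0 0 0 0 0 0.8" --pt "-14 4 0 0 0 0 0.7" --pt "-14 9 0 0 0 0 0.7"

```text
t: 20.72
tool_pos: [0.5724, -0.0722, 0.2543]
orientation: [0.103, 1.563, -0.098]
force: [0.5, -0.3, -0.2]
opening: 0.0255
```

Request:
jog_arm --pt "0 5.5 0 0 0 0 0.7" --pt "0 11 0 0 0 0 0.7" --pt "0 16 0 0 0 0 0.7" --pt "0 16 0 0 0 0 0.7"

```text
t: 21.22
tool_pos: [0.5928, 0.09, 0.2553]
orientation: [0.1, 1.563, -0.094]
force: [-0.6, -0.2, 0.2]
opening: 0.0283
```

Run:
```python
from h import *
s,t=cams()
cv2.imwrite("pics/side14.png",s["frame"][:,:,::-1])
g=lambda f:np.clip((f.astype(float)/255)**.6*255,0,255).astype(np.uint8)
a=cv2.resize(g(s["frame"])[172:207,320:360,::-1],None,fx=10,fy=10,interpolation=cv2.INTER_CUBIC)
b=cv2.resize(g(t["frame"])[240:275,410:450,::-1],None,fx=10,fy=10,interpolation=cv2.INTER_CUBIC)
cv2.imwrite("pics/l14.png",np.hstack([a,b]))
cv2.imwrite("pics/t14.png",cv2.resize(g(t["frame"])[205:345,300:460,::-1],None,fx=4,fy=4))
A,_=tri(s,[338.0,180.8],t,[432.7,257.3]); print(A)
```

```text
[ 0.55801394 -0.16078969  0.10680274]
```

View pics/l14.png

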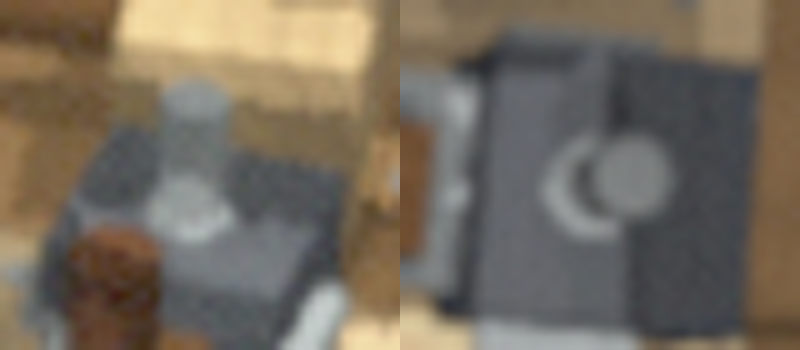

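View pics/t14.png

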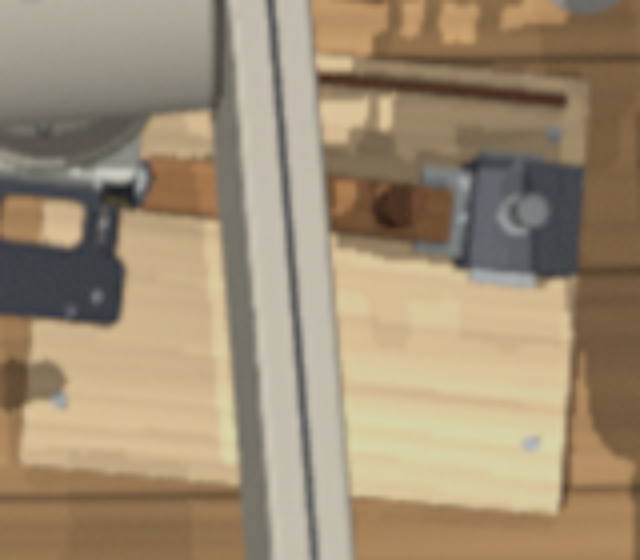

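View pics/side14.png

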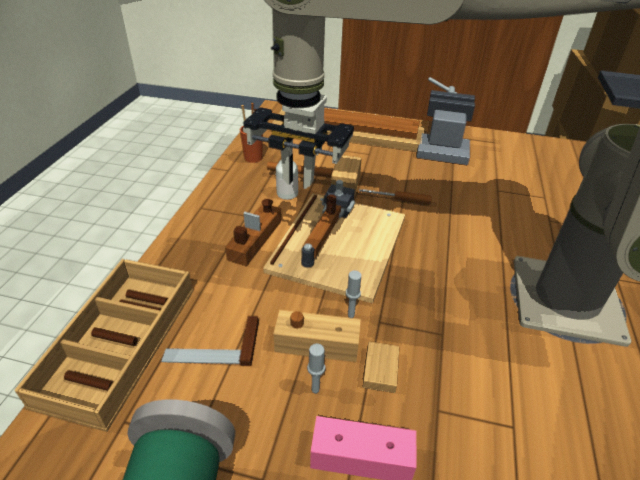

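The crops show the collar flat on the fork and the pin upright. The rack's pin hole is empty, and the bystanders and look-alikes are at their starting pixels. I'll hand it in.

Run:
```python
from plant import ticket
print(ticket.close_job())
```

```text
the job is handed in; nothing more can be done
None
```

The pin is through the fork and the tongue with its collar down on the fork, and the job is handed in at about 21 s. No verdict was reported.

- **What I did:** I closed the fence by its knob so the tongue's hole, measured in the pictures, came under the fork's hole. I took the 18 mm pin from the pale rack and lowered it by feel through the fork. When I let go, it bound about 7 mm short. I then eased the fence between light contacts on each side (under 14 N in total), set it midway, and the pin dropped.
- **Touch check:** the pin's top met the closed fingers at z = 108.3 mm and did not give at 8 N; fully seated is 108 mm.
- **Fence angle:** about 1.3° from closed (0.023 rad; the limit is 0.08).
- **Surroundings:** the arm stands clear, and the last side picture shows the bystanders and look-alikes where they started.
- **Disagreement:** corrected for camera bias, the pictures taken before the touch put the pin 2–2.5 mm high; a plain two-view reading put its top at 106.8 mm, 1.2 mm low. I trusted the touch.

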